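Set the iris levers of two inspection lamps

TASK

Set both inspection lamps to the marked opening: on each lamp push the upright post of the ring's lever round its arc with the fingertips until the lever points squarely at the arrow clip on its scale. Push gently from the side, without gripping or lifting anything; do not shift the lamps or the arrow clips, leave the other things on the bench alone, and come away clear at the end.

Things in the scene. Friction and masses are not known exactly. Their poses are not given: they have to be found in the camera images.
- lamp_a: one of two identical inspection lamps (spot lights facing up, 2.5 kg, standing loose on the bench): round dark foot 164 mm across and 10 mm high, grey ribbed body, bright round scale plate 156 mm across with its top at 46 mm height, and on it a dark ring 88 mm across (top at 56 mm) that turns about the lamp's vertical centre line. Origin: centre of the underside of the foot; z up; the middle of the scale lies towards the lamp's own -x.
- lamp_a_ring (a joint): angle of the lamp's turning ring with its lever, rad: 0 = lever towards the lamp's own -x, growing anticlockwise seen from above; stops at -1.4 and 1.4. It turns stiffly (about 2 N at the lever knob) and stays where it is left. This lamp's lever starts 0.4 to 1.8 rad clockwise of the arrow, seen from above.
- lamp_a_clip (a joint): angle of the arrow clip on the same scale, rad, same zero and direction as the ring: the lever is set when the ring's angle equals this one. The clip is clamped and must stay where it is.
- lamp_a_lever (a point): middle of the lever's upright knob: a plain round black post 12 mm across, from 64 to 92 mm above the bench, this point at 78 mm, 62 mm from the lamp's centre line. It stands on a flat bar (8 mm wide, 50 to 56 mm high) that runs out from the ring to 68 mm radius. Nothing else on the lamp is higher than 56 mm, so a fingertip at 63 to 75 mm height can push the post round freely.
- lamp_a_lever_end (a point): outer end of the lever's flat bar, on its middle line, 68 mm from the lamp's centre line, 53 mm above the bench
- lamp_a_arrow (a point): the place where the lever's outer end must be: on the line of the arrow's point, 68 mm from the lamp's centre line, 53 mm above the bench. The arrow is a small dark steel clip (20 mm wide, 40 to 54 mm high) on the outer rim of the scale plate, from 70 to 94 mm radius, its point towards the lamp's centre
- lamp_b: one of two identical inspection lamps (spot lights facing up, 2.5 kg, standing loose on the bench): round dark foot 164 mm across and 10 mm high, grey ribbed body, bright round scale plate 156 mm across with its top at 46 mm height, and on it a dark ring 88 mm across (top at 56 mm) that turns about the lamp's vertical centre line. Origin: centre of the underside of the foot; z up; the middle of the scale lies towards the lamp's own -x.
- lamp_b_ring (a joint): angle of the lamp's turning ring with its lever, rad: 0 = lever towards the lamp's own -x, growing anticlockwise seen from above; stops at -1.4 and 1.4. It turns stiffly (about 2 N at the lever knob) and stays where it is left. This lamp's lever starts 0.4 to 1.8 rad anticlockwise of the arrow, seen from above.
- lamp_b_clip (a joint): angle of the arrow clip on the same scale, rad, same zero and direction as the ring: the lever is set when the ring's angle equals this one. The clip is clamped and must stay where it is.
- lamp_b_lever (a point): middle of the lever's upright knob: a plain round black post 12 mm across, from 64 to 92 mm above the bench, this point at 78 mm, 62 mm from the lamp's centre line. It stands on a flat bar (8 mm wide, 50 to 56 mm high) that runs out from the ring to 68 mm radius. Nothing else on the lamp is higher than 56 mm, so a fingertip at 63 to 75 mm height can push the post round freely.
- lamp_b_lever_end (a point): outer end of the lever's flat bar, on its middle line, 68 mm from the lamp's centre line, 53 mm above the bench
- lamp_b_arrow (a point): the place where the lever's outer end must be: on the line of the arrow's point, 68 mm from the lamp's centre line, 53 mm above the bench. The arrow is a small dark steel clip (20 mm wide, 40 to 54 mm high) on the outer rim of the scale plate, from 70 to 94 mm radius, its point towards the lamp's centre
- board: green circuit board, 62x110x18 mm, lying on the bench between the lamps; origin centre of underside. To be left alone.
- bottle: small white bottle with a red spout, 32 mm across, 90 mm tall, standing behind the board; origin centre of underside. To be left alone.
- screwdriver: green-handled screwdriver, 26x182x25 mm, lying on the bench between the lamps, in front of the board; origin centre of underside. To be left alone.

How it is judged:
At the end, for the whole second after the job is handed in: On both lamps the outer end of the lever is within 6 mm of the arrow's line (about 5 degrees), the rings are at rest, the lamps stand within 8 mm of where they stood, and board, bottle and screwdriver are within 20 mm of where they were (horizontal distance between lamp_a_lever_end and lamp_a_arrow below 0.006 m and velocity of joint lamp_a_ring between -0.02 and 0.02 rad/s and linear speed of each of lamp_a, lamp_b below 0.02 m/s and distance of each of lamp_a, lamp_b from where it was at the start of the episode below 0.008 m and horizontal distance between lamp_b_lever_end and lamp_b_arrow below 0.006 m and velocity of joint lamp_b_ring between -0.02 and 0.02 rad/s and distance of each of board, bottle, screwdriver from where it was at the start of the episode below 0.02 m); the robot touches nothing.
It fails at once if a lamp was shifted by more than 8 mm or lifted (distance of any of lamp_a, lamp_b from where it was at the start of the episode above 0.008 m).
It fails at once if a lamp was tipped (angle between any of lamp_a, lamp_b's own z axis and vertical above 0.06 rad).
It fails at once if an arrow clip was moved by more than 6 mm (distance of any of lamp_a_arrow, lamp_b_arrow from where it was at the start of the episode above 0.006 m).
It fails at once if a lamp was pushed or gripped with more than 12 N by the fingers (contact force between the fingers and lamp_a above 12 N or contact force between the fingers and lamp_b above 12 N).
It fails at once if a bystander was lifted, carried or knocked by more than 20 mm (distance of any of board, bottle, screwdriver from where it was at the start of the episode above 0.02 m).
It also fails if it takes over 51 s, if anything falls off the work surface, if the arm or the gripper's body presses on something with over 40 N, if the wrist force passes 120 N, or if a joint passes its speed limit or range.

ROBOT

A 7-joint arm with a two-finger parallel gripper is mounted at the origin on a cart in front of the work surface, level with it; the furniture and walls round the work are solid. World frame = base frame: x ahead of the robot, y to its left, z up, the work surface at z = 0. Lengths are in m, angles in rad, forces in N, time in s.
With the tool pointing down it reaches from about 0.425 to 0.875 m from the base axis. Payload 4.7 kg.
Tool frame: the origin (TCP) lies where the fingers leave the gripper's body, on its centre line; the fingertips stand 70 mm ahead of it and the grasp point (between the pads) lies 51 mm ahead of it; z points along the fingers, y is the line along which they close (so a half turn about z gives the same grasp; the last joint's range is limited). The gripper opens to 87 mm and grips with 3 to 60 N. Pads are 19 mm wide; open, the fingers measure 117 mm over their backs; the gripper's body (75 mm by 190 mm) begins 51 mm behind the grasp point.
Start: joints at [-1.108, 0.321, -0.07, 1.45, 0.023, 1.371, -0.057], TCP at [0.282, 0.586, 0.292] pointing down, gripper open.
Joint ranges: [-2.86, 2.86], [-0.3, 2.09], [-1.38, 1.24], [0.06, 2.45], [-1.56, 4.7], [0.09, 2.05], [-2.69, 2.69]. Speed limits (rad/s): [2.57, 2.57, 3.14, 3.14, 3.14, 3.14, 3.14].

INTERFACE

Orientations are given as a rotation vector (axis times angle).
In Python, from bench import ctrl gives the robot as it stands.
- The arm moves only by the tool drive_tool, never from a script. Its argument "motion" is a list of rows, each a list of 3 entries, a list of its own where there are three numbers: the shift along the tool's x, y, z in cm, then the turn, a rotation vector about the tool's x, y, z in degrees, then the opening, from -1 (shut) to 1 (fully open). In form: [[[x, y, z], [ax, ay, az], claw], ...]. A call has 1 to 12 rows; each row shifts and turns the commanded pose from where the row before left it, along the tool's axes as they then stand; what a row does not reach is not made up. A row lasts 1/8 s, in which the tool goes at most 62.5 mm and 10.7 degrees, less where a joint would pass 70% of its speed; a pose out of reach is approached as far as the arm can. A call with a gripper value outside its range is refused whole. The fingers move at their own pace and stop on an object; "force" is the grip in N (left out, the last holds). Time passes only in rows, so rows that do not move let the fingers close. It gives the time, the measured TCP pose, the force, the opening and the grip force at its end, in the units of the state.
- ctrl.get_state(): the state, without advancing time (a new reading comes with each control period).
- ctrl.get_image(name): name is "scene" or "top" or "wrist"; returns the picture (400x640x3 uint8, red, green, blue); there is no depth.
- ctrl.calibration(name): a dict with "K" (3x3 intrinsics, pixels), "origin" and "attitude" of the camera in the world; the wrist camera has in their place "tool_from_camera" (4x4, takes a point from camera to tool coordinates, whose origin is the TCP and whose axes are the flange's). Camera axes: x right, y up, looking along -z (the intrinsics and any distortion apply to the point x, -y, -z); pixel columns grow to the right and rows downward; lengths in m; the calibration is good to about 2 mm. A picture is of the moment at which its call begins: read the wrist's pose just before it. calibration takes no time and is no camera call.
- ctrl.close_job(): hands the job in; it is judged then, once.
The state is a dict: "time": time; "joint_positions": joint angles; "qd": joint speeds; "joint_torque": joint torques, N m; "position": TCP position; "tool_rot": TCP orientation; "ft_force": force on the tool from outside, world axes, zero at the start; "torque": the same for the moment, N m; "grip_width": opening from 0.0 (shut) to 1.0 (fully open); "grip_force": force on a finger pad.
Only numpy, scipy, OpenCV 4.12 (cv2) and the standard library are available. Lean on these libraries where they do the work, as an engineer would, in place of code of your own. Each camera call takes 0.05 s, during which the arm holds its last target. There are 200 camera calls.

## Working session

There is one attempt and no reset: what is moved stays moved. The work goes in short steps, Python scripts to look and compute and a tool call to move; the robot and the scene stay as the last step left them, time stands still between calls to the robot, and variables do not carry over. Pictures are saved under pics/ and viewed, at most 13 in all, crops included, and the job is handed in when it is done.

Besides the shell and the picture viewer there is one more tool, called after "Call:" by a JSON object that holds its "name" and its "arguments". drive_tool: Moves the arm, as the interface text tells. Its arguments: {"type":"object","properties":{"motion":{"type":"array","items":{"type":"array"}},"force":{"type":"number"}},"required":["motion"]}

```bash
mkdir -p pics; ls; python3 - <<'E'
from bench import ctrl
import cv2
s=ctrl.get_state();print(s['time'],s['position'],s['tool_rot'],s['grip_width'])
for n in ['top','scene']:
    cv2.imwrite(f'pics/{n}0.png',ctrl.get_image(n)[:,:,::-1]);print(ctrl.calibration(n))
print(ctrl.calibration('wrist'))
E
```

```text
pics
0.0 [0.28191082 0.58523103 0.29115451] [-6.99018358e-01 -3.06251439e+00  2.93537294e-03] 0.9988092675013074
{'K': array([[392.87375423,   0.        , 317.22678281],
       [  0.        , 392.87375423, 196.4127235 ],
       [  0.        ,   0.        ,   1.        ]]), 'origin': array([ 0.43651696, -0.01966375,  1.04865677]), 'attitude': array([ 0.11213248, -0.12619152, -1.55574614])}
{'K': array([[435.30081956,   0.        , 325.48877201],
       [  0.        , 435.30081956, 202.25860758],
       [  0.        ,   0.        ,   1.        ]]), 'origin': array([ 0.16195562, -0.79286721,  0.72193453]), 'attitude': array([ 0.9467659 , -0.24291429, -0.47977334])}
{'K': array([[349.07316498,   0.        , 318.59112911],
       [  0.        , 349.07316498, 200.20446623],
       [  0.        ,   0.        ,   1.        ]]), 'tool_from_camera': array([[-1.40948316e-03,  9.62469779e-01,  2.71385219e-01,
         7.49043288e-02],
       [ 9.99999002e-01,  1.33157215e-03,  4.71226093e-04,
         7.32517340e-05],
       [ 9.21718733e-05,  2.71385612e-01, -9.62470696e-01,
        -9.31614583e-02],
       [ 0.00000000e+00,  0.00000000e+00,  0.00000000e+00,
         1.00000000e+00]])}
```

View pics/top0.png

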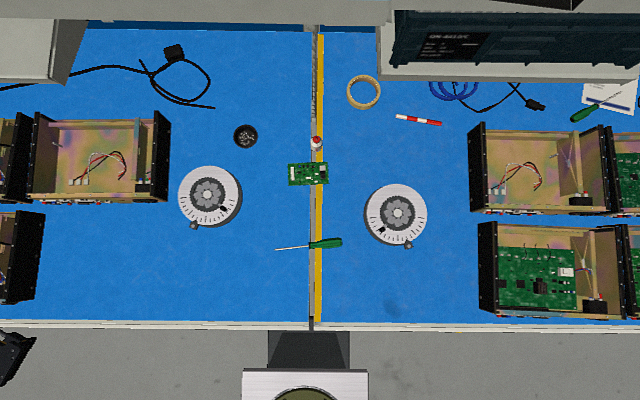

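View pics/scene0.png

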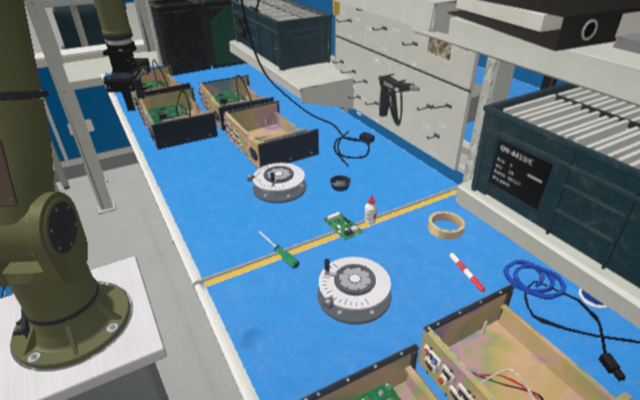

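The top view has -y to the right. The left lamp, centred near (210,195), has its post at (222,209) and its arrow at (194,226), so the lever is anticlockwise of the arrow: this is lamp_b. The right lamp, near (397,213), has its post at (381,230) and its arrow at (408,245): this is lamp_a. The scene view agrees. Next I'll rectify both lamps onto the scale plane.

```bash
cat > h.py <<'E'
import numpy as np, cv2
from scipy.spatial.transform import Rotation as R
from bench import ctrl
def cam(n, st=None):
    c=ctrl.calibration(n)
    if n=='wrist':
        T=c['tool_from_camera']; Rt=R.from_rotvec(st['tool_rot']).as_matrix()
        return c['K'], Rt@T[:3,:3], Rt@T[:3,3]+st['position']
    return c['K'], R.from_rotvec(c['attitude']).as_matrix(), c['origin']
def proj(C,P):
    K,A,o=C; p=(np.atleast_2d(P)-o)@A; p=p*[1,-1,-1]; q=p@K.T; return q[:,:2]/q[:,2:]
def unproj(C,px,z):
    K,A,o=C; px=np.atleast_2d(px).astype(float)
    d=(np.c_[px,np.ones(len(px))]@np.linalg.inv(K).T)*[1,-1,-1]@A.T
    return o+d*((z-o[2])/d[:,2])[:,None]
def rect(img,C,cx,cy,z,half=.11,N=400):
    # output: up=+x, right=-y
    w=np.array([[cx+half,cy+half,z],[cx+half,cy-half,z],[cx-half,cy-half,z],[cx-half,cy+half,z]])
    H=cv2.getPerspectiveTransform(proj(C,w).astype(np.float32),np.float32([[0,0],[N,0],[N,N],[0,N]]))
    return cv2.warpPerspective(img,H,(N,N),flags=cv2.INTER_CUBIC)
def plate(img,C,px,z=.046):
    "centre of the bright scale plate near px, world"
    hsv=cv2.cvtColor(img,cv2.COLOR_RGB2HSV); m=((hsv[...,1]<50)&(hsv[...,2]>150)).astype(np.uint8)
    n,l=cv2.connectedComponents(m)
    yy,xx=np.nonzero(m); k=np.hypot(xx-px[0],yy-px[1]); r=np.argmin(abs(k-25)) if 0 else None
    lab=np.bincount(l[(m>0)&(np.hypot(*(np.indices(m.shape)[::-1]-np.array(px)[:,None,None]))<60)]).argmax()
    c=max(cv2.findContours((l==lab).astype(np.uint8),cv2.RETR_EXTERNAL,cv2.CHAIN_APPROX_NONE)[0],key=len)
    W=unproj(C,cv2.convexHull(c)[:,0],z)[:,:2]
    from scipy.optimize import least_squares
    f=least_squares(lambda p:np.hypot(W[:,0]-p[0],W[:,1]-p[1])-p[2],[*W.mean(0),.078],loss='soft_l1',f_scale=.002)
    return f.x
E
python3 - <<'E'
from h import *
img=cv2.imread('pics/top0.png')[:,:,::-1].copy(); C=cam('top'); o=[]
for n,px in [('b',(209,195)),('a',(396,213))]:
    p=plate(img,C,px); print(n,p); r=rect(img,C,p[0],p[1],.05)
    o.append(r)
cv2.imwrite('pics/r0.png',np.hstack(o)[:,:,::-1])
E
```

```text
b [0.59151938 0.25430688 0.07698646]
a [ 0.54946347 -0.23228072  0.0770767 ]
```

View pics/r0.png

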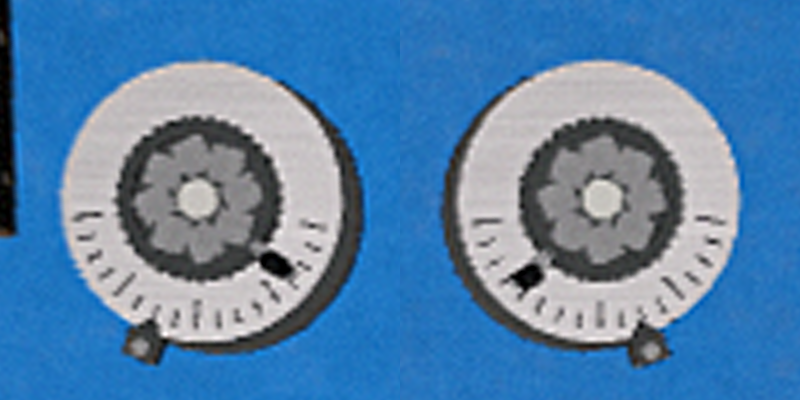

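Both plate fits give a radius of 77 mm against the 78 mm expected. In the rectified crop, taking angles from world -x and anticlockwise positive:

| Lamp | Arrow | Lever |
|---|---|---|
| lamp_b | about -21.5° (tip at (155,320)) | about +51° |
| lamp_a | about +18° (tip at (643,325)) | about -44° |

I'll hover behind b's post and refine with the wrist camera.

```bash
cat >> h.py <<'E'
CB=np.array([.5915,.2543]); CA=np.array([.5495,-.2323])
def pose(c,th,off,s):
    "tool xy and tool-x yaw(deg) with tool centre off (m) behind the post at th(deg); s=-1 clockwise (push +x), s=+1 anticlockwise (push -x)"
    a=np.radians(180+th); t=s*np.array([-np.sin(a),np.cos(a)])
    return c+.062*np.array([np.cos(a),np.sin(a)])-off*t, 90+th
def delta(st,xy,z,yaw):
    M=R.from_rotvec(st['tool_rot']); x=M.as_matrix()[:,0]
    G=R.from_euler('z',yaw,degrees=True)*R.from_euler('x',180,degrees=True)
    return np.round(M.inv().apply(np.r_[xy,z]-st['position'])*100,2), np.round((M.inv()*G).as_rotvec(degrees=True),2)
E
python3 - <<'E'
from h import *
s=ctrl.get_state(); xy,y=pose(CB,51,.032,-1); print(xy,y,delta(s,xy,.27,y))
E
```

```text
[0.57735081 0.1859787 ] 141 (array([-43.94, -23.15,   2.17]), array([-0.1 ,  0.02, 13.29]))
```

Call:
{"name": "drive_tool", "arguments": {"motion": [[[-3, -1.6, 0.2], [0, 0, 0], -1], [[-4.5, -2.4, 0.2], [0, 0, 0], -1], [[-4.5, -2.4, 0.2], [0, 0, 0], -1], [[-4.5, -2.4, 0.2], [0, 0, 0], -1], [[-4.5, -2.4, 0.2], [0, 0, 0], -1], [[-4.5, -2.4, 0.2], [0, 0, 0], -1], [[-4.5, -2.4, 0.2], [0, 0, 0], -1], [[-4.5, -2.4, 0.2], [0, 0, 0], -1], [[-4.5, -2.4, 0.2], [0, 0, 0], -1], [[-4, -2.1, 0.2], [0, 0, 0], -1], [[-1, -0.2, 0.2], [0, 0, 6.6], -1], [[0, 0, 0], [0, 0, 6.7], -1]], "force": 5}}

```text
time: 1.6
position: [0.5788, 0.1848, 0.2694]
tool_rot: [-1.059, -2.957, 0.002]
ft_force: [0.0, 0.7, -0.1]
grip_width: 0.002
grip_force: 0.0
```

```bash
python3 - <<'E'
from h import *
s=ctrl.get_state(); img=ctrl.get_image('wrist'); C=cam('wrist',s)
np.save('s1.npy',s,allow_pickle=True); cv2.imwrite('pics/w1.png',img[:,:,::-1])
xy,y=pose(CB,51,.032,-1); print(s['time'],s['position'],s['qd'],s['grip_width'],delta(s,xy,.139,y))
r1=rect(img,C,*CB,.05); t=ctrl.get_image('top'); 
cv2.imwrite('pics/r1.png',np.hstack([r1,cv2.resize(img,None,fx=.625,fy=.625)[:,:400] if 0 else cv2.copyMakeBorder(cv2.resize(img,(400,250)),0,150,0,0,0)])[:,:,::-1])
E
```

```text
1.6 [0.57880943 0.18478488 0.26939959] [-0.10511482 -0.00503631  0.08111126  0.00901533 -0.03404058  0.00284148
 -0.91359672] 0.0023785856296426855 (array([ 0.19,  0.02, 13.04]), array([-0.08, -0.01, -0.4 ]))
```

View pics/r1.png

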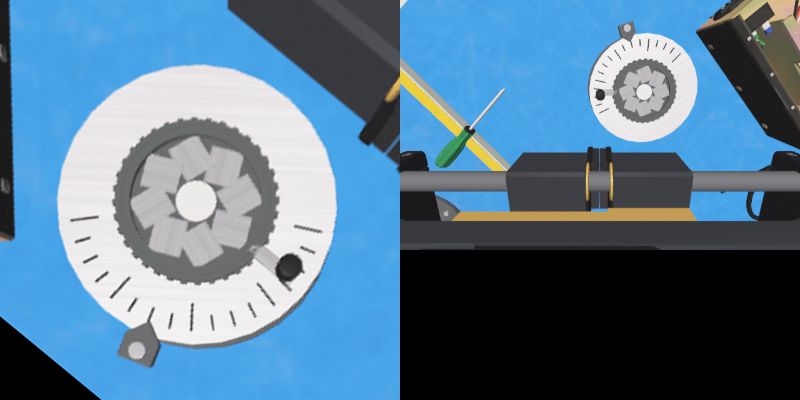

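The wrist view is sharp: arrow tip at (148,321), its rivet at (137,350), post top at (290,265) and ring centre at about (196,200) in the rectified half. I'll convert each point at its true height.

```bash
cat >> h.py <<'E'
def rp(C,c,px,z,zr=.05,half=.11,N=400):
    px=np.atleast_2d(px); W=np.c_[c[0]+half-px[:,1]*2*half/N, c[1]+half-px[:,0]*2*half/N, np.full(len(px),zr)]
    return unproj(C,proj(C,W),z)[:,:2]
def ang(p,c): d=p-c; return round(float(np.degrees(np.arctan2(-d[1],-d[0]))),1), round(float(np.hypot(*d))*1000,1)
E
python3 - <<'E'
from h import *
s=np.load('s1.npy',allow_pickle=True).item(); C=cam('wrist',s); img=cv2.imread('pics/w1.png')[:,:,::-1].copy()
pc=proj(C,[*CB,.046])[0]; p=plate(img,C,pc); c=p[:2]; print('plate',p)
f=lambda px,z: ang(rp(C,CB,px,z)[0],c)
print('arrow',f((148,321),.054),f((137,350),.054),'post',f((290,265),.092),'root',f((254,252),.056), rp(C,CB,(196,201),.05)-c)
E
```

```text
plate [0.5917085  0.25725476 0.03585998]
arrow (-20.5, 71.3) (-20.6, 88.2) post (50.2, 63.5) root (47.7, 44.0) [[-0.0007585  -0.00075476]]
```

Radii of 71 and 63.5 mm match the nominal values. That puts b's centre near (0.591, 0.256), the post at 50° and the arrow at -21°. I'll descend 36 mm behind the post, then approach it.

Call:
{"name": "drive_tool", "arguments": {"motion": [[[0, 0, 2], [0, 0, 0], -1], [[0, 0, 3], [0, 0, 0], -1], [[0, 0, 3], [0, 0, 0], -1], [[0, 0, 3], [0, 0, 0], -1], [[0, 0, 1.5], [0, 0, 0], -1], [[0, 0, 0.5], [0, 0, 0], -1], [[0, 0, 0], [0, 0, 0], -1], [[0.5, 0, 0], [0, 0, 0], -1], [[0.5, 0, 0], [0, 0, 0], -1], [[0.4, 0, 0], [0, 0, 0], -1], [[0.3, 0, 0], [0, 0, 0], -1], [[0.2, 0, 0], [0, 0, 0], -1]]}}

```text
time: 3.2
position: [0.5636, 0.1985, 0.1404]
tool_rot: [1.048, 2.961, 0.0]
ft_force: [2.2, -0.6, -0.5]
grip_width: 0.006
grip_force: 0.8
```

Call:
{"name": "drive_tool", "arguments": {"motion": [[[0.2, 0, 0], [0, 0, 0], -1], [[0.32, -0.07, 0], [0, 0, 3], -1], [[0.32, -0.07, 0], [0, 0, 3], -1], [[0.32, -0.07, 0], [0, 0, 3], -1], [[0.32, -0.07, 0], [0, 0, 3], -1]]}}

```text
time: 3.82
position: [0.5513, 0.2063, 0.1404]
tool_rot: [1.356, 2.833, 0.001]
ft_force: [2.0, -0.6, 0.2]
grip_width: 0.013
grip_force: 0.9
```

```bash
cat > look.py <<'E'
import sys; from h import *
s=ctrl.get_state(); w=ctrl.get_image('wrist'); C=cam('wrist',s); c=CB if sys.argv[1]=='b' else CA
n=sys.argv[2]; np.save(f's{n}.npy',s,allow_pickle=True); t=ctrl.get_image('top')
print(s['time'],s['position'],s['ft_force'])
cv2.imwrite(f'pics/r{n}.png',np.hstack([rect(w,C,*c,.05),rect(t,cam('top'),*c,.05)])[:,:,::-1])
E
python3 look.py b 2
```

```text
3.825 [0.55131232 0.20629997 0.140439  ] [ 2.01571736 -0.64745194  0.1773465 ]
```

View pics/r2.png

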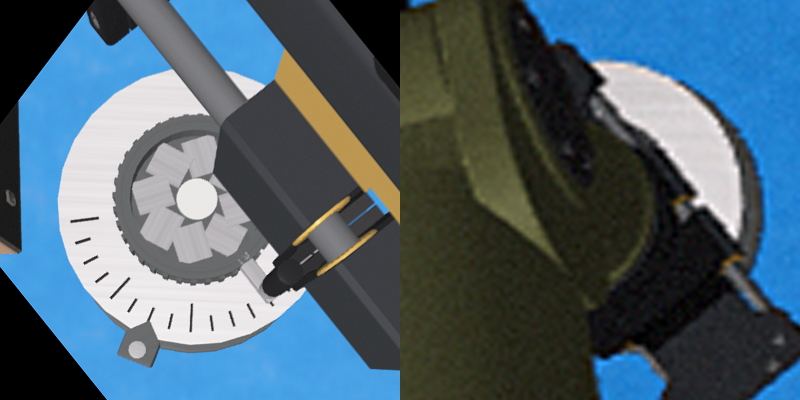

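Contact is made, with a steady 2 N equal to the ring friction. The post is just ahead of the fingertips, near (270,285), and the lever is at about 36-38°. I'll carry on round the arc.

Call:
{"name": "drive_tool", "arguments": {"motion": [[[0.32, -0.07, 0], [0, 0, 3], -1], [[0.32, -0.07, 0], [0, 0, 3], -1], [[0.32, -0.07, 0], [0, 0, 3], -1], [[0.32, -0.07, 0], [0, 0, 3], -1], [[0.32, -0.07, 0], [0, 0, 3], -1], [[0.32, -0.07, 0], [0, 0, 3], -1], [[0.32, -0.07, 0], [0, 0, 3], -1], [[0.32, -0.07, 0], [0, 0, 3], -1], [[0.32, -0.07, 0], [0, 0, 3], -1], [[0.32, -0.07, 0], [0, 0, 3], -1], [[0.32, -0.07, 0], [0, 0, 3], -1], [[0.32, -0.07, 0], [0, 0, 3], -1]]}}

```text
time: 5.42
position: [0.5292, 0.2376, 0.1404]
tool_rot: [2.164, 2.276, -0.0]
ft_force: [0.5, -1.6, 1.7]
grip_width: 0.005
grip_force: 0.8
```

Call:
{"name": "drive_tool", "arguments": {"motion": [[[0.32, -0.07, 0], [0, 0, 3], -1], [[0.32, -0.07, 0], [0, 0, 3], -1], [[0.15, -0.03, 0], [0, 0, 1.5], -1], [[0, 0, 0], [0, 0, 0], -1]]}}

```text
time: 5.92
position: [0.5269, 0.246, 0.1403]
tool_rot: [2.306, 2.133, -0.0]
ft_force: [0.6, -1.8, 0.1]
grip_width: 0.005
grip_force: 0.6
```

```bash
python3 look.py b 3
```

```text
5.925 [0.52689829 0.24600788 0.14025936] [ 0.59864373 -1.83909726  0.14889348]
```

View pics/r3.png

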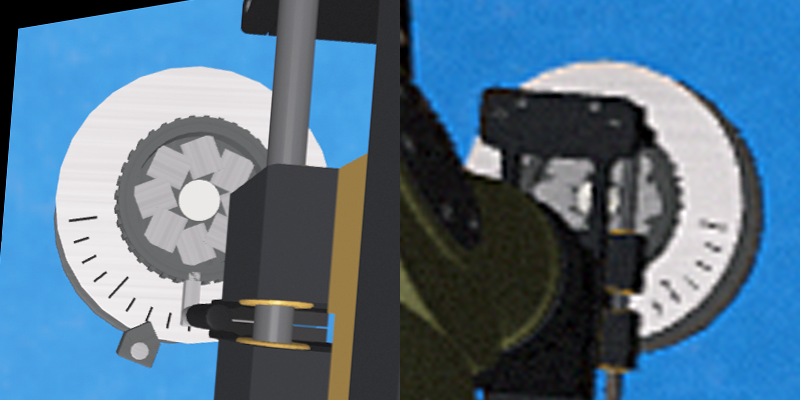

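The lever bar is now at x≈184–200 with its end near (190,325). That puts it at about -4.5°, against the arrow at -21.9° (tip (150,322), rivet (139,351)). About 17° remains.

Call:
{"name": "drive_tool", "arguments": {"motion": [[[0.32, -0.07, 0], [0, 0, 3], -1], [[0.32, -0.07, 0], [0, 0, 3], -1], [[0.32, -0.07, 0], [0, 0, 3], -1], [[0.32, -0.07, 0], [0, 0, 3], -1], [[0.32, -0.07, 0], [0, 0, 3], -1], [[0.11, -0.02, 0], [0, 0, 1], -1], [[0.05, -0.01, 0], [0, 0, 0.5], -1], [[0, 0, 0], [0, 0, 0], -1], [[-1, 0, 0], [0, 0, 0], -1], [[-2, 0, 0], [0, 0, 0], -1], [[0, 0, 0], [0, 0, 0], -1]]}}

```text
time: 7.4
position: [0.5154, 0.2336, 0.1402]
tool_rot: [-2.592, -1.775, 0.001]
ft_force: [0.5, 0.6, 0.3]
grip_width: 0.008
grip_force: 0.0
```

```bash
python3 look.py b 4
```

```text
7.4 [0.51543631 0.23359928 0.14024017] [0.45050026 0.60183555 0.26702742]
```

View pics/r4.png

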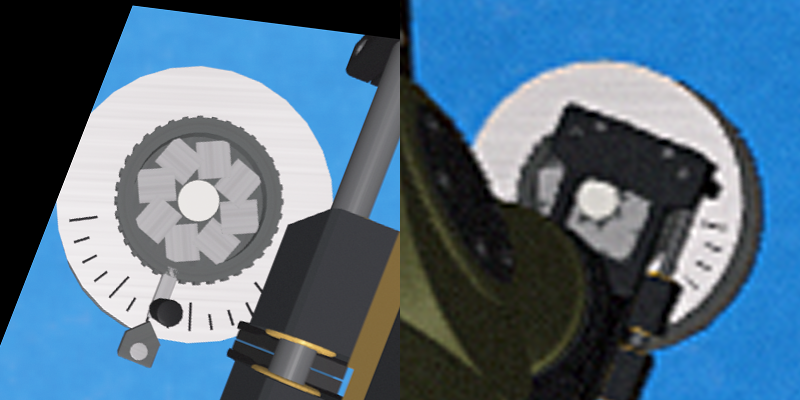

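The post top is at (166,312), the bar root at (171,275), the arrow tip at (150,321) and the rivet at (139,351). Next is the parallax-corrected angle, and the move to lamp_a.

```bash
python3 - <<'E'
from h import *
s=np.load('s4.npy',allow_pickle=True).item(); C=cam('wrist',s)
c=rp(C,CB,(198.5,200.5),.052)[0]; f=lambda px,z: ang(rp(C,CB,px,z)[0],c)
print(c,'arrow',f((150,321),.054),f((139,351),.054),'post',f((166,312),.092),'root',f((171,275),.056))
img=cv2.imread('pics/r4.png')[240:370,100:230]; g=cv2.cvtColor(img,cv2.COLOR_BGR2GRAY)
n,l,st,ce=cv2.connectedComponentsWithStats((g<60).astype(np.uint8)); i=1+st[1:,4].argmax(); print('dark blob',ce[i]+[100,240],st[i]); 
xy,y=pose(CA,-44,.036,1); s=ctrl.get_state(); print(xy,y,delta(s,xy,.27,y))
E
```

```text
[0.59068975 0.25565131] arrow (-22.2, 70.6) (-21.8, 87.8) post (-22.7, 62.9) root (-21.1, 43.6)
dark blob [166.13043478 310.92391304] [ 50  59  32  28 644]
[ 0.52990863 -0.16333495] 46 (array([-36.74,  15.66, -12.98]), array([-1.000e-02, -6.000e-02,  2.294e+01]))
```

Lamp_b is set: the lever is at about -22° and the arrow at -22°. I'll lift clear and cross to lamp_a.

Call:
{"name": "drive_tool", "arguments": {"motion": [[[0, 0, -2], [0, 0, 0], -1], [[0, 0, -4], [0, 0, 0], -1], [[0, 0, -4], [0, 0, 0], -1], [[0, 0, -3], [0, 0, 0], -1], [[-2.8, 1.2, 0], [0, 0, 0], -1], [[-4.2, 1.8, 0], [0, 0, 0], -1], [[-4.2, 1.8, 0], [0, 0, 0], -1], [[-4.2, 1.8, 0], [0, 0, 0], -1], [[-4.2, 1.8, 0], [0, 0, 0], -1], [[-4.2, 1.8, 0], [0, 0, 0], -1], [[-4.2, 1.8, 0], [0, 0, 0], -1], [[-4.2, 1.8, 0], [0, 0, 0], -1]]}}

```text
time: 9.0
position: [0.5296, -0.1148, 0.2706]
tool_rot: [2.588, 1.78, 0.002]
ft_force: [0.0, 0.0, 0.0]
grip_width: 0.008
grip_force: 0.0
```

Call:
{"name": "drive_tool", "arguments": {"motion": [[[-4.2, 1.8, 0], [0, 0, 0], -1], [[-0.4, 0.1, 0], [0, 0, 8], -1], [[0, 0, 0], [0, 0, 8], -1], [[0, 0, 0], [0, 0, 7], -1], [[0, 0, 0], [0, 0, 0], -1], [[0, 0, 0], [0, 0, 0], -1]]}}

```text
time: 9.75
position: [0.5307, -0.1634, 0.2703]
tool_rot: [2.89, 1.231, 0.001]
ft_force: [0.4, -0.8, -0.6]
grip_width: 0.008
grip_force: 0.0
```

```bash
python3 look.py a 5
```

```text
9.75 [ 0.53070141 -0.16336045  0.27033543] [ 0.36689137 -0.780588   -0.64294061]
```

View pics/r5.png

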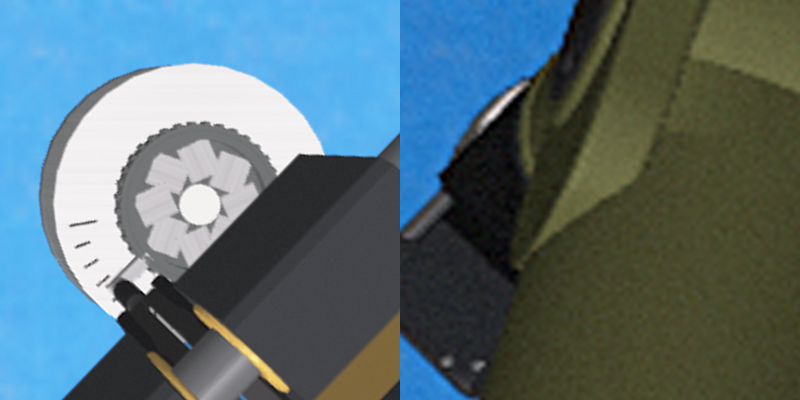

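The view is oblique, but the bar root at about (143,262) agrees with -44°, and the tool is 36 mm behind the post. I'll descend, make contact and push in -x, anticlockwise.

Call:
{"name": "drive_tool", "arguments": {"motion": [[[0, 0, 2], [0, 0, 0], -1], [[0, 0, 3], [0, 0, 0], -1], [[0, 0, 3], [0, 0, 0], -1], [[0, 0, 3], [0, 0, 0], -1], [[0, 0, 1.5], [0, 0, 0], -1], [[0, 0, 0.5], [0, 0, 0], -1], [[0, 0, 0], [0, 0, 0], -1], [[-0.5, 0, 0], [0, 0, 0], -1], [[-0.5, 0, 0], [0, 0, 0], -1], [[-0.4, 0, 0], [0, 0, 0], -1], [[-0.3, 0, 0], [0, 0, 0], -1], [[-0.2, 0, 0], [0, 0, 0], -1]]}}

```text
time: 11.35
position: [0.5175, -0.1772, 0.1404]
tool_rot: [-2.892, -1.227, -0.002]
ft_force: [0.8, 1.1, -0.6]
grip_width: 0.009
grip_force: 0.7
```

Call:
{"name": "drive_tool", "arguments": {"motion": [[[-0.2, 0, 0], [0, 0, 0], -1], [[-0.32, -0.07, 0], [0, 0, -3], -1], [[-0.32, -0.07, 0], [0, 0, -3], -1], [[-0.32, -0.07, 0], [0, 0, -3], -1], [[-0.32, -0.07, 0], [0, 0, -3], -1]]}}

```text
time: 11.98
position: [0.5059, -0.1864, 0.1404]
tool_rot: [-2.746, -1.526, -0.001]
ft_force: [2.0, 1.4, 0.1]
grip_width: 0.004
grip_force: 0.8
```

Contact at about 2 N, as on lamp_b. I'll continue.

Call:
{"name": "drive_tool", "arguments": {"motion": [[[-0.32, -0.07, 0], [0, 0, -3], -1], [[-0.32, -0.07, 0], [0, 0, -3], -1], [[-0.32, -0.07, 0], [0, 0, -3], -1], [[-0.32, -0.07, 0], [0, 0, -3], -1], [[-0.32, -0.07, 0], [0, 0, -3], -1], [[-0.32, -0.07, 0], [0, 0, -3], -1], [[-0.32, -0.07, 0], [0, 0, -3], -1], [[-0.32, -0.07, 0], [0, 0, -3], -1], [[-0.32, -0.07, 0], [0, 0, -3], -1], [[-0.32, -0.07, 0], [0, 0, -3], -1], [[-0.32, -0.07, 0], [0, 0, -3], -1], [[-0.32, -0.07, 0], [0, 0, -3], -1]]}}

```text
time: 13.48
position: [0.4873, -0.2205, 0.1401]
tool_rot: [-2.139, -2.299, -0.0]
ft_force: [-0.2, 1.9, 0.4]
grip_width: 0.007
grip_force: 0.7
```

Call:
{"name": "drive_tool", "arguments": {"motion": [[[-0.32, -0.07, 0], [0, 0, -3], -1], [[0, 0, 0], [0, 0, 0], -1], [[1, 0, 0], [0, 0, 0], -1], [[2, 0, 0], [0, 0, 0], -1], [[0, 0, -2], [0, 0, 0], -1], [[0, 0, -4], [0, 0, 0], -1], [[0, 0, -4], [0, 0, 0], -1], [[-4, 0, -3], [0, 0, 0], -1], [[-4.5, 0, 0], [0, 0, 0], -1], [[-4.5, 0, 0], [0, 0, 0], -1], [[-2, 0, 0], [0, 0, 0], -1], [[0, 0, 0], [0, 0, 0], -1]]}}

```text
time: 14.98
position: [0.501, -0.3446, 0.27]
tool_rot: [-2.086, -2.349, 0.002]
ft_force: [-0.3, 0.4, -0.7]
grip_width: 0.005
grip_force: 0.0
```

```bash
python3 look.py a 6
```

```text
14.975 [ 0.50101769 -0.34459402  0.26996579] [-0.29730803  0.43739082 -0.68846466]
```

View pics/r6.png

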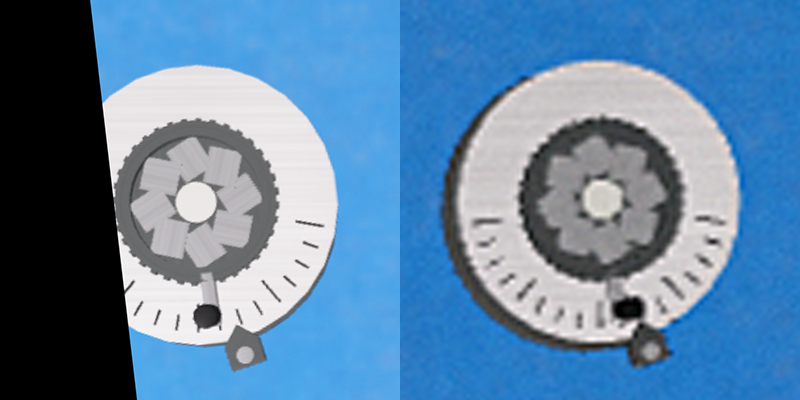

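Clear view: arrow tip (240,325), rivet (245,354), bar root (208,276), post top (206,316), centre (196,201).

```bash
python3 - <<'E'
from h import *
s=np.load('s6.npy',allow_pickle=True).item(); C=cam('wrist',s)
c=rp(C,CA,(196.5,201.5),.052)[0]; f=lambda px,z: ang(rp(C,CA,px,z)[0],c)
print(c,'arrow',f((240,325),.054),f((245,354),.054),'post',f((206,316),.092),'root',f((208,276),.056))
T=cam('top'); k=rp(T,CA,(200,200),.052)[0]; g=lambda px,z: ang(rp(T,CA,px,z)[0],k); print('top arrow',g((243,324),.054),g((249,351),.054),'post',g((229,307),.085))
for th in (8,9):
    xy,y=pose(c,th,.036,1); print(delta(ctrl.get_state(),xy,.14,y))
E
```

```text
[ 0.54831298 -0.23062971] arrow (19.5, 71.5) (17.7, 87.3) post (8.9, 62.5) root (9.3, 41.5)
top arrow (18.7, 72.0) (17.7, 87.0) post (7.9, 61.1)
(array([13.98, -0.28, 13.01]), array([-0.02, -0.06, -0.99]))
(array([13.87, -0.34, 13.01]), array([-0.02, -0.06, -1.99]))
```

The arrow is at about 18.3° and the lever at about 9°, so 9.3° remains. I'll return to the previous contact pose (net +12 cm from here) and continue the arc for 9°.

Call:
{"name": "drive_tool", "arguments": {"motion": [[[3, 0, 0], [0, 0, 0], -1], [[4.5, 0, 0], [0, 0, 0], -1], [[4.5, 0, 0], [0, 0, 0], -1], [[3, 0, 0], [0, 0, 0], -1], [[0, 0, 3], [0, 0, 0], -1], [[0, 0, 4], [0, 0, 0], -1], [[0, 0, 3.5], [0, 0, 0], -1], [[0, 0, 2], [0, 0, 0], -1], [[0, 0, 0.5], [0, 0, 0], -1], [[-1, 0, 0], [0, 0, 0], -1], [[-1, 0, 0], [0, 0, 0], -1], [[-0.6, 0, 0], [0, 0, 0], -1]]}}

```text
time: 16.58
position: [0.4871, -0.2217, 0.1412]
tool_rot: [2.082, 2.35, 0.001]
ft_force: [0.4, 0.2, 0.5]
grip_width: 0.001
grip_force: 0.0
```

Call:
{"name": "drive_tool", "arguments": {"motion": [[[-0.4, 0, 0], [0, 0, 0], -1], [[-0.32, -0.07, 0], [0, 0, -3], -1], [[-0.32, -0.07, 0], [0, 0, -3], -1], [[-0.32, -0.07, 0], [0, 0, -3], -1], [[0, 0, 0], [0, 0, 0], -1], [[1, 0, 0], [0, 0, 0], -1], [[2, 0, 0], [0, 0, 0], -1], [[0, 0, -3], [0, 0, 0], -1], [[0, 0, -5], [0, 0, 0], -1], [[0, 0, -5], [0, 0, 0], -1], [[-4, 0, 0], [0, 0, 0], -1], [[-5, 0, 0], [0, 0, 0], -1]]}}

```text
time: 18.08
position: [0.5045, -0.2908, 0.2716]
tool_rot: [1.885, 2.51, 0.005]
ft_force: [0.3, 0.1, 0.0]
grip_width: 0.007
grip_force: 0.0
```

Call:
{"name": "drive_tool", "arguments": {"motion": [[[-5, 0, 0], [0, 0, 0], -1], [[-1, 0, 0], [0, 0, 0], -1], [[0, 0, 0], [0, 0, 0], -1]]}}

```text
time: 18.45
position: [0.5195, -0.3492, 0.2698]
tool_rot: [-1.892, -2.507, 0.0]
ft_force: [0.4, 0.4, 0.6]
grip_width: 0.002
grip_force: 0.0
```

```bash
python3 look.py a 7
```

```text
18.45 [ 0.51950447 -0.34921007  0.2698156 ] [0.40771338 0.44549979 0.57351254]
```

View pics/r7.png

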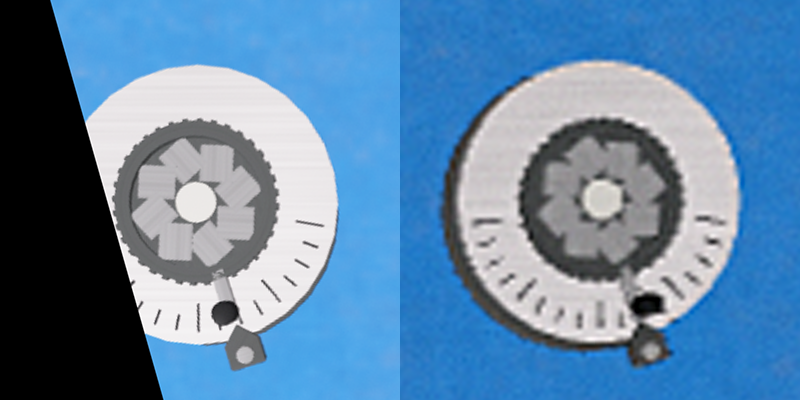

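Bar root (219,274), post top (225,313), arrow tip (239,325), rivet (245,354): nearly in line. I'll get the numbers, and check b and the bystanders in the top view.

```bash
python3 - <<'E'
from h import *
s=np.load('s7.npy',allow_pickle=True).item(); C=cam('wrist',s)
c=rp(C,CA,(196.5,201.5),.052)[0]; f=lambda px,z: ang(rp(C,CA,px,z)[0],c)
print(c,'arrow',f((239,325),.054),f((245,354),.054),'post',f((225,313),.092),'root',f((219.5,274),.056))
T=cam('top'); t=ctrl.get_image('top'); t0=cv2.imread('pics/top0.png')[:,:,::-1].copy()
for px in [(209,195),(396,213)]: print(plate(t0,T,px),plate(t,T,px))
cv2.imwrite('pics/end.png',np.hstack([rect(t,T,*CB,.05),rect(t,T,.56,0.02,.05,.2)])[:,:,::-1])
E
```

```text
[ 0.54835672 -0.23067504] arrow (19.1, 71.3) (17.8, 87.3) post (18.2, 62.6) root (18.1, 41.8)
[0.59151938 0.25430688 0.07698646] [0.59149302 0.25428192 0.07700623]
[ 0.54946347 -0.23228072  0.0770767 ] [ 0.5494098  -0.23218629  0.07717231]
```

View pics/end.png

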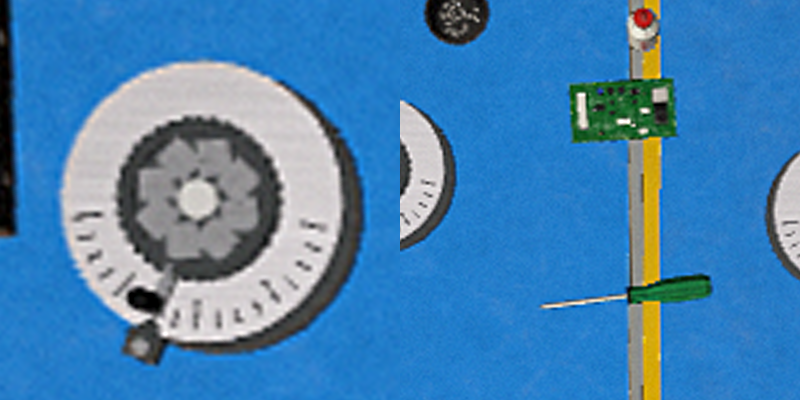

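On lamp_a the lever is at 18.2° and the arrow at about 18.3°. On lamp_b the bar root near (168,275) is in line with the arrow. The lamps haven't moved, the bystanders look undisturbed, and the arm is clear, so I'm handing in.

```bash
python3 -c "
from bench import ctrl
print(ctrl.close_job())"
```

```text
the job is handed in; nothing more can be done
None
```

Both lamp levers point at their arrows (measured within about 1°, against the 5° allowed), the lamps have not moved, the other things look undisturbed, the arm is clear, and the job was handed in at about 18.6 s; the hand-in returned no verdict.

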